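# Hold the blow-off valve half open

## Task

Blow the dust off the pot on the banding wheel: first turn the air regulator's dial so that its pointer stands at the long mark of the scale, then let go of it and press the spring lever of the blow-off valve down half way with the fingers, until the lever lies level and its pointer is at the long mark, and keep it held there. Never press the lever down to its bottom stop (full blast would topple the pot), do not press it before the dial is set, and leave the pot, bowl, mug and brush where they stand. The program finishes while still holding the lever down.

Things in the scene. Friction and masses are not known exactly. Their poses are not given: they have to be found in the camera images.
- regulator: Air regulator bolted to the table: steel base plate 110 x 100 x 8 mm, square aluminium body 62 mm wide, gauge on its +x side. Origin: centre of the underside, on the dial's axis; z up.
- dial (a joint): Angle of the black dial in rad, 0 to 3.0, growing clockwise seen from above. At value q its pointer (the end with the white line) looks in the direction pi - q, counted anticlockwise from the +x of regulator. Long mark: 1.8; within 0.12 of it counts. Starts at 0.4 to 1.3. Friction 0.06 N m; it stays where it is left.
- dial_grip (a point): Point on the dial's vertical axis at the height to grip, 92 mm above the table. The grip bar is 46 mm long (along the pointer direction), 14 mm thick, with upright sides from 72 to 104 mm above the table, on a disc of 48 mm diameter at 62 to 72 mm.
- valve: Blow-off valve bolted to the table: base plate 150 x 80 x 10 mm, aluminium block 50 x 40 mm with two cheeks up to 124 mm high around the lever's hinge, nozzle pointing to its +y at the pot. Origin: on the table, 50 mm to -x of the hinge; z up. The level hinge axis runs along y through x = 50, z = 110 mm; the lever reaches from it to -x.
- lever (a joint): Angle in rad by which the steel valve lever is pressed down: 0 = released (its free end 0.25 rad up), 0.25 = half way, lever level, pointer at the long mark, 0.5 = bottom stop. Held half way means 0.19 to 0.31. A spring drives it back to 0: about 3 N at the pad to start it, about 8 N half way, about 13 N at the stop.
- lever_pad (a point): Centre of the upper face of the lever's free end, a flat steel pad 44 mm (x) x 40 mm (y) x 10 mm, 120 mm from the hinge axis, free below, to be pressed from above. In the frame of valve it lies at x = -65, y = 0, z = 146 mm when released, x = -70, z = 116 mm half way, about z = 86 mm at the stop.
- dial_mark (a point): Middle of the long thick black mark on the regulator's round scale disc (100 mm diameter, top 60 mm above the table), where the dial's pointer must look. It is the seventh of 11 marks spaced 0.3 rad, which run clockwise from the body's -x direction.
- lever_mark (a point): Middle of the long thick black mark (the third of five) on the white scale strip beside the lever, 110 mm above the table: half way. The strip is 28 mm wide and 145 mm high, 12 mm to -x and 44 mm to -y of the origin of valve; the marks are on its +x face.
- pot: Loose glazed pot, 115 mm high, 92 mm wide, standing on the banding wheel in front of the nozzle. Origin: centre of its underside.
- wheel: Banding wheel, a heavy round steel turntable 150 mm in diameter, 34 mm high, fixed, 190 mm to the +y of the valve. Origin: centre of its underside.
- bowl: Loose bowl, 110 mm wide, 45 mm high, to the right of the work. Origin: centre of its underside.
- mug: Loose mug, 76 mm wide, 85 mm high, beyond the work. Origin: centre of its underside.
- brush: Loose brush, 190 mm long, lying between the robot and the work. Origin: on the table under its middle.
Mind the look-alikes: they are no part of the job. What is shaped like the regulator but turquoise is not meant.

How it is judged:
By the outcome, as a careful person would: the job done as asked, in the order asked, and still so for the second after the job is handed in, while the arm keeps its last pose, push and grip.
It also fails if it takes over 51 s, if anything falls off the work surface, if the arm or the gripper's body presses on something with over 40 N, if the wrist force passes 120 N, or if a joint passes its speed limit or range.

## Robot

A 6-joint arm with a two-finger parallel gripper is mounted at the origin on the work surface. World frame = base frame: x ahead of the robot, y to its left, z up, the work surface at z = 0. Lengths are in mm, angles in rad, forces in N, time in s.
With the tool pointing down it reaches from about 300 to 950 mm from the base axis. Payload 3.1 kg.
Tool frame: the origin (TCP) lies between the finger pads; the fingertips stand 14 mm ahead of it and the grasp point (between the pads) lies 5 mm behind it; z points along the fingers, y is the direction in which the jaws open and shut (so a half turn about z gives the same grasp; the last joint's range is limited). The gripper opens to 85 mm and grips with 20 to 120 N. Pads are 22 mm wide; open, the fingers measure 114 mm over their backs; the gripper's body (76 mm by 85 mm) begins 54 mm behind the grasp point. The pads swing forward as they close: fully open they stand 13 mm farther back than shut.
Start: joints at [1.048, 0.308, 1.634, -0, 1.2, -0.07], TCP at [273.454, 562.01, 245.272] pointing down, gripper open.
Joint ranges: [-3.06, 3.06], [-0.79, 1.96], [0.05, 2.63], [-1.19, 4.34], [0.05, 2.64], [-2.94, 2.94]. Speed limits (rad/s): [2.79, 2.79, 3.14, 3.14, 3.14, 3.14].

## Interface

Orientations are given as a rotation vector (axis times angle).
In Python, from cell import sense, eyes, ticket gives the robot as it stands. The module is installed in compiled form; this text tells all that it offers.
- The arm moves only by the tool send_rows, never from a script. Its argument "rows" is a list that holds one entry, the list of rows, each a list of 7 numbers: the closure, from 0 (fully open) to 1 (shut), then the shift along the tool's x, y, z in m, then the turn, a rotation vector about the tool's x, y, z in degrees. A call has 1 to 12 rows; each row is the pose to reach, as a shift and turn from the pose commanded when the call began, along the tool's axes at that moment; what a row does not reach only later rows make up. A row lasts 1/10 s, in which the tool goes at most 50 mm and 8.59 degrees, less where a joint would pass 70% of its speed; a pose out of reach is approached as far as the arm can. A call with a gripper value outside its range is refused whole. The fingers move at their own pace and stop on an object; the grip force is fixed at half the most. Time passes only in rows, so rows that repeat a pose let the fingers close. It gives the time, the measured TCP pose, the force and the opening at its end, in the units of the state.
- sense(): the state, without advancing time (a new reading comes with each control period).
- eyes.grab_frame(name): name is "side" or "top"; returns (picture, depth): 420x560x3 uint8, red, green, blue; 420x560 float32, mm along the optical axis (not along the pixel's ray), 0 where there is no reading.
- eyes.camera_info(name): a dict with "mtx" (3x3 intrinsics, pixels), "world_from_camera" (4x4, takes a point from camera to world coordinates). Camera axes: x right, y up, looking along -z (the intrinsics and any distortion apply to the point x, -y, -z); pixel columns grow to the right and rows downward; lengths in mm; the calibration is good to about 2 mm. A picture is of the moment at which its call begins. camera_info takes no time and is no camera call.
- ticket.finish_job(): hands the job in, once; it reports no verdict.
The state is a dict: "clock": time; "qpos": joint angles; "qvel": joint speeds; "joint_torque": joint torques, N m; "ee_pos": TCP position; "tool_rot": TCP orientation; "wrist_force": force on the tool from outside, world axes, zero at the start; "torque": the same for the moment, N m; "opening": finger opening in mm.
Only numpy, scipy, OpenCV 4.12 (cv2) and the standard library are available. Lean on these libraries where they do the work, as an engineer would, in place of code of your own. Each camera call takes 0.05 s, during which the arm holds its last target. There are 200 camera calls.

## Working session

There is one attempt and no reset: what is moved stays moved. The work goes in short steps, Python scripts to look and compute and a tool call to move; the robot and the scene stay as the last step left them, time stands still between calls to the robot, and variables do not carry over. Pictures are saved under pics/ and viewed, about 8 in all and at most 12, crops included, and the job is handed in when it is done.

Besides the shell and the picture viewer there is one more tool, called after "Call:" by a JSON object that holds its "fn" and its "kwargs", one argument or row to a line. send_rows: Moves the arm, as the interface text tells. Its arguments: {"type":"object","properties":{"rows":{"type":"array"}},"required":["rows"]}

```bash
mkdir -p pics
cat > h.py <<'E'
import numpy as np, cv2
from cell import sense, eyes, ticket
def grab(n,save=None):
    p,d=eyes.grab_frame(n)
    if save: cv2.imwrite('pics/'+save+'.png',cv2.cvtColor(p,cv2.COLOR_RGB2BGR))
    return p,d
def ray(n,u,v):
    i=eyes.camera_info(n);K=np.array(i['mtx']);T=np.array(i['world_from_camera'])
    c=np.linalg.inv(K)@[u,v,1]; return T[:3,3],T[:3,:3]@np.array([c[0],-c[1],-c[2]])
def plane(n,u,v,z):
    o,d=ray(n,u,v); return o+d*(z-o[2])/d[2]
def dep(n,u,v,D):
    o,d=ray(n,u,v); return o+d*D
def proj(n,P):
    i=eyes.camera_info(n);K=np.array(i['mtx']);T=np.array(i['world_from_camera'])
    c=T[:3,:3].T@(np.array(P)-T[:3,3]); q=K@[c[0],-c[1],-c[2]]; return q[:2]/q[2]
E
python3 - <<'E'
from h import *
for n in('top','side'):
    p,d=grab(n,n+'0'); np.save('pics/'+n+'0.npy',d); print(eyes.camera_info(n))
print(sense())
E
```

```text
{'mtx': array([[436.62706521,   0.        , 278.99307822],
       [  0.        , 436.62706521, 205.40204254],
       [  0.        ,   0.        ,   1.        ]]), 'world_from_camera': array([[-1.12041217e-02,  9.95852595e-01, -9.02888555e-02,
         4.95843316e+02],
       [-9.99746523e-01, -1.29196437e-02, -1.84383665e-02,
        -9.47535358e+00],
       [-1.95283949e-02,  9.00593836e-02,  9.95744922e-01,
         1.15723221e+03],
       [ 0.00000000e+00,  0.00000000e+00,  0.00000000e+00,
         1.00000000e+00]])}
{'mtx': array([[449.1320684 ,   0.        , 281.86662196],
       [  0.        , 449.1320684 , 208.20513789],
       [  0.        ,   0.        ,   1.        ]]), 'world_from_camera': array([[ 9.11430480e-01,  2.87502723e-01, -2.94341067e-01,
         2.68584359e+02],
       [-4.11407845e-01,  6.47515395e-01, -6.41457246e-01,
        -7.01497872e+02],
       [ 6.16966700e-03,  7.05737910e-01,  7.08446143e-01,
         9.28735579e+02],
       [ 0.00000000e+00,  0.00000000e+00,  0.00000000e+00,
         1.00000000e+00]])}
{'clock': 0.1, 'qpos': array([ 1.04832107e+00,  3.08931081e-01,  1.63506118e+00, -1.81106581e-05,
        1.19968728e+00, -6.96982606e-02]), 'qvel': array([-0.00014722, -0.00162886, -0.00574783, -0.00087687,  0.00023288,
       -0.00088153]), 'joint_torque': array([-5.07775640e-04, -4.16408908e+01, -2.77643824e+01, -7.42098769e-05,
        4.09250613e-03,  6.51196942e-06]), 'ee_pos': array([273.08627403, 561.38839973, 244.15277387]), 'tool_rot': array([-0.70501728, -3.06085299,  0.00314257]), 'wrist_force': array([-0.34564595,  0.11642846, -0.36133305]), 'torque': array([ 0.02705093, -0.0607241 , -0.03363997]), 'opening': 85.64998459533412}
```

View pics/top0.png

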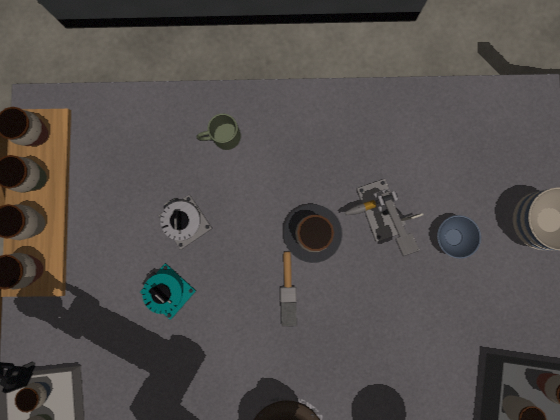

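View pics/side0.png

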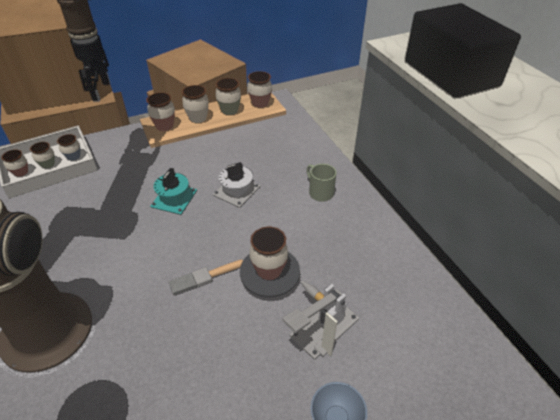

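Top: white-scaled aluminium regulator at (181,221), turquoise look-alike at (163,292). The valve is at about (385,212), with its pad near (407,240). The pot is at (315,232), the bowl at (458,236), the mug at (222,130) and the brush at (288,290). I choose the regulator at (181,221) and will check it in a close crop.

Run:
```python
import cv2,numpy as np
a=cv2.imread('pics/top0.png')
f=lambda u,v,w,h,s:cv2.resize(a[v-h:v+h,u-w:u+w],None,fx=s,fy=s,interpolation=cv2.INTER_CUBIC)
cv2.imwrite('pics/crop1.png',np.hstack([f(183,220,32,40,7)[:,:],f(387,218,24,40,7)]))
```

```text
(no output)
```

View pics/crop1.png

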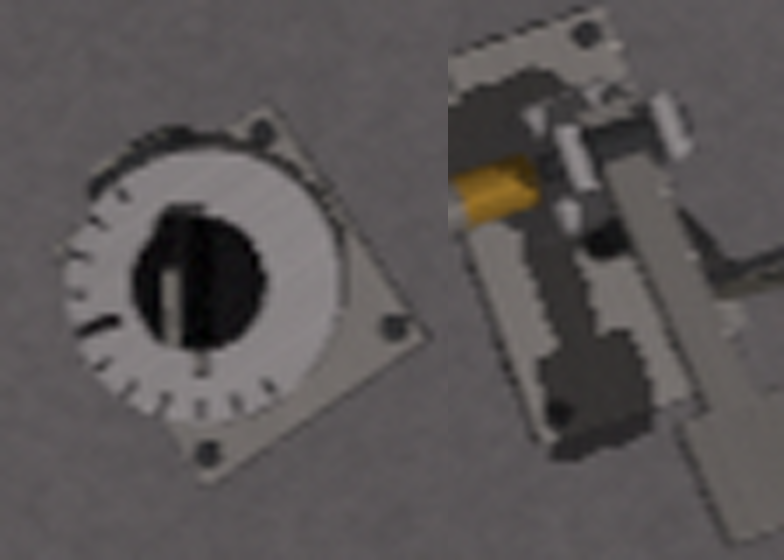

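The white-scaled regulator is aluminium grey, so it is the right one. The long mark is the 7th clockwise, at crop (97,327), px (164.9,226.7). The white pointer line looks down in the picture, which puts q near 0.65.

Run:
```python
from h import *
d=np.load('pics/top0.npy'); ds=np.load('pics/side0.npy')
import cv2
C=lambda x,y:(151+x/7-.5,180+y/7-.5); V=lambda x,y:(363+(x-448)/7-.5,178+y/7-.5)
p=cv2.cvtColor(cv2.imread('pics/top0.png'),cv2.COLOR_BGR2RGB)
# scale disc by depth: points at z ~60
def cloud(n,D,u0,u1,v0,v1):
    uv=np.array([(u,v) for v in range(v0,v1) for u in range(u0,u1) if D[v,u]>0])
    return uv,np.array([dep(n,u,v,D[v,u]) for u,v in uv])
uv,P=cloud('top',d,150,215,180,260)
m=abs(P[:,2]-60)<5; 
(c,r)=cv2.minEnclosingCircle(P[m][:,:2].astype(np.float32)); print('disc',c,r,m.sum(),P[m][:,2].mean())
print('disc by plane',(plane('top',*C(62,283),60)+plane('top',*C(340,283),60))/2,(plane('top',*C(201,145),60)+plane('top',*C(201,422),60))/2)
m=P[:,2]>92; Q=P[m]; mu=Q.mean(0); w,E=np.linalg.eigh(np.cov(Q[:,:2].T)); print('bar',mu,m.sum(),np.sqrt(w),E[:,1],Q[:,:2].min(0),Q[:,:2].max(0))
c=np.array(c)
for k,xy in dict(m1=(268,385),m7=(97,327),m11=(123,192),m3=(201,408)).items():
    a=plane('top',*C(*xy),60)[:2]-c; print(k,a,np.degrees(np.arctan2(a[1],a[0])))
a=plane('top',*C(170,345),104)[:2]-plane('top',*C(175,268),104)[:2];print('ptr line',a,np.degrees(np.arctan2(a[1],a[0])))
# valve
uv,P=cloud('top',d,355,425,170,262)
for lo,hi in((3,14),(14,90),(90,118),(118,135),(135,160)):
    m=(P[:,2]>lo)&(P[:,2]<hi); print(lo,hi,m.sum(),P[m].mean(0) if m.any() else '',uv[m].min(0),uv[m].max(0))
m=(P[:,2]>110)&(uv[:,1]>195); Q=P[m]; mu=Q.mean(0); u,s,vt=np.linalg.svd(Q-mu); print('lever',mu,vt[0],s); t=(Q-mu)@vt[0]; print(mu+vt[0]*t.min(),mu+vt[0]*t.max())
m=(P[:,2]>135);print('high',cv2.minAreaRect(P[m][:,:2].astype(np.float32)))
m=(P[:,2]>4)&(P[:,2]<16);print('base',cv2.minAreaRect(P[m][:,:2].astype(np.float32)))
```

```text
Traceback (most recent call last):
  File "h.py", line 13, in dep
    o,d=ray(n,u,v); return o+d*D
        ~~~^^^^^^^
  File "h.py", line 8, in ray
    i=eyes.camera_info(n);K=np.array(i['mtx']);T=np.array(i['world_from_camera'])
ValueError: time passes only in moves, steps and waits
```

```bash
sed -i 's/eyes.camera_info(n);K/info(n);K/; 2a from functools import lru_cache\n@lru_cache\ndef info(n): return eyes.camera_info(n)' h.py
cat > m.py <<'E'
from h import *
d=np.load('pics/top0.npy'); ds=np.load('pics/side0.npy')
C=lambda x,y:(151+x/7-.5,180+y/7-.5); V=lambda x,y:(363+(x-448)/7-.5,178+y/7-.5)
def cloud(n,D,u0,u1,v0,v1):
    uv=np.array([(u,v) for v in range(v0,v1) for u in range(u0,u1) if D[v,u]>0])
    return uv,np.array([dep(n,u,v,D[v,u]) for u,v in uv])
if __name__=='__main__':
    uv,P=cloud('top',d,150,215,180,260)
    m=abs(P[:,2]-60)<5; 
    (c,r)=cv2.minEnclosingCircle(P[m][:,:2].astype(np.float32)); print('disc',c,r,m.sum(),P[m][:,2].mean())
    print('disc by plane',(plane('top',*C(62,283),60)+plane('top',*C(340,283),60))/2,(plane('top',*C(201,145),60)+plane('top',*C(201,422),60))/2)
    m=P[:,2]>92; Q=P[m]; mu=Q.mean(0); w,E=np.linalg.eigh(np.cov(Q[:,:2].T)); print('bar',mu,m.sum(),np.sqrt(w),E[:,1],Q[:,:2].min(0),Q[:,:2].max(0))
    c=np.array(c)
    for k,xy in dict(m1=(268,385),m7=(97,327),m11=(123,192),m3=(201,408)).items():
        a=plane('top',*C(*xy),60)[:2]-c; print(k,a,np.degrees(np.arctan2(a[1],a[0])))
    a=plane('top',*C(170,345),104)[:2]-plane('top',*C(175,268),104)[:2];print('ptr line',a,np.degrees(np.arctan2(a[1],a[0])))
    uv,P=cloud('top',d,355,425,170,262)
    for lo,hi in((3,14),(14,90),(90,118),(118,135),(135,160)):
        m=(P[:,2]>lo)&(P[:,2]<hi); print(lo,hi,m.sum(),P[m].mean(0) if m.any() else '',uv[m].min(0),uv[m].max(0))
    m=(P[:,2]>110)&(uv[:,1]>195); Q=P[m]; mu=Q.mean(0); u,s,vt=np.linalg.svd(Q-mu,full_matrices=False); print('lever',mu,vt[0],s); t=(Q-mu)@vt[0]; print(mu+vt[0]*t.min(),mu+vt[0]*t.max())
    m=(P[:,2]>135);print('high',cv2.minAreaRect(P[m][:,:2].astype(np.float32)))
    m=(P[:,2]>4)&(P[:,2]<16);print('base',cv2.minAreaRect(P[m][:,:2].astype(np.float32)))
E
python3 m.py
```

```text
disc (563.8435668945312, 264.6427001953125) 53.04935073852539 903 59.673488472428964
disc by plane [561.74471859 263.51201104  60.        ] [561.76891584 263.46720981  60.        ]
bar [560.71817716 262.88023129 102.70995157] 122 [ 4.55386001 12.74317743] [-0.99951463 -0.03115282] [537.25766456 255.98140635] [583.59840466 271.49422747]
m1 [-39.14567266 -25.74267142] -146.67059270048335
m7 [-17.53160328  36.37309534] 115.73377441359285
m11 [31.2539317  27.52013705] 41.3650027767022
m3 [-47.12231191  -1.60214381] -178.05271159218148
ptr line [-26.6674028    1.46492976] 176.85571118649605
3 14 1253 [ 578.28902393 -256.29528084    8.2787    ] [355 170] [424 261]
14 90 441 [ 592.75873357 -226.36727184   62.03593195] [355 181] [410 237]
90 118 134 [ 600.00764092 -247.21420573  112.378053  ] [375 192] [416 219]
118 135 352 [ 573.42474803 -259.21552876  125.12041074] [377 191] [418 235]
135 160 441 [ 502.93516144 -282.16271423  143.85905428] [395 214] [422 255]
lever [ 538.03975238 -269.85204898  133.98069497] [-0.91854013 -0.31925671  0.23315054] [1350.55552516  414.17340017  111.46939175]
[ 613.45811152 -243.63891348  114.83745814] [ 475.27728663 -291.66637958  149.91152084]
high ((518.661865234375, -284.6356201171875), (55.9676513671875, 100.8465576171875), 80.09270477294922)
base ((572.350341796875, -277.19940185546875), (178.92361450195312, 239.6878662109375), 87.671875)
```

```bash
cat >> h.py <<'E'
from scipy.spatial.transform import Rotation as R
def go(pos,yaw,p0=None,r0=None):
    """shift (m, tool) and turn (deg, tool) to a tool-down pose; yaw = world angle of tool y (mod 180)"""
    s=sense(); p=np.array(s['ee_pos'] if p0 is None else p0); r=R.from_rotvec(s['tool_rot'] if r0 is None else r0)
    best=None
    for k in(0,180):
        a=np.radians(yaw+k); y=np.array([np.cos(a),np.sin(a),0]); z=np.array([0,0,-1.]); x=np.cross(y,z)
        t=R.from_matrix(np.c_[x,y,z]); dr=r.inv()*t
        if best is None or dr.magnitude()<best[1].magnitude(): best=(t,dr)
    print('shift m',np.round(r.inv().apply(np.array(pos)-p)/1000,4),'turn deg',np.round(np.degrees(best[1].as_rotvec()),2),'rot',best[0].as_rotvec())
E
python3 -c "
from h import *
go((561.5,263.3,160),91)"
```

```text
shift m [-0.3898 -0.1417  0.0844] turn deg [ -0.12  -0.04 -26.94] rot [ 0.02741522 -3.14147303 -0.        ]
```

Call:
{"fn": "send_rows", "kwargs": {
  "rows": [
    [[0,-0.39,-0.142,0.084,0,0,-27],[0,-0.39,-0.142,0.084,0,0,-27],[0,-0.39,-0.142,0.084,0,0,-27],[0,-0.39,-0.142,0.084,0,0,-27],[0,-0.39,-0.142,0.084,0,0,-27],[0,-0.39,-0.142,0.084,0,0,-27],[0,-0.39,-0.142,0.084,0,0,-27],[0,-0.39,-0.142,0.084,0,0,-27],[0,-0.39,-0.142,0.084,0,0,-27],[0,-0.39,-0.142,0.084,0,0,-27],[0,-0.39,-0.142,0.084,0,0,-27],[0,-0.39,-0.142,0.084,0,0,-27]]
  ]
}}

```text
clock: 1.3
ee_pos: [561.2, 264.4, 161.1]
tool_rot: [0.03, -3.141, -0.0]
wrist_force: [0.6, 0.2, -0.9]
opening: 85.5
```

```bash
python3 -c "
from h import *
print(sense()); go((561.5,263.3,91),91)
p,d=grab('side','side1')
cv2.imwrite('pics/c2.png',cv2.cvtColor(cv2.resize(p[60:230,150:350],None,fx=4,fy=3.5),4))"
```

```text
{'clock': 1.3, 'qpos': array([ 3.69894728e-01,  3.87734145e-01,  1.70931572e+00,  5.98987086e-04,
        1.04527456e+00, -1.22034216e+00]), 'qvel': array([ 0.01667608, -0.00805533, -0.00094142, -0.00407758, -0.00214556,
       -0.00087293]), 'joint_torque': array([-6.80170599e-01, -4.22679913e+01, -2.53470665e+01, -3.54151824e-02,
       -3.95597148e-03,  1.53618959e-03]), 'ee_pos': array([561.18400492, 264.41872727, 161.12782991]), 'tool_rot': array([ 3.00560962e-02, -3.14058142e+00, -3.56326571e-04]), 'wrist_force': array([ 0.56747254,  0.16583656, -0.87774377]), 'torque': array([-0.04202037, -0.01680134, -0.00586282]), 'opening': 85.48853780816859}
shift m [-0.0004 -0.0011  0.0701] turn deg [ 0.01 -0.05  0.1 ] rot [ 0.02741522 -3.14147303 -0.        ]
```

View pics/c2.png

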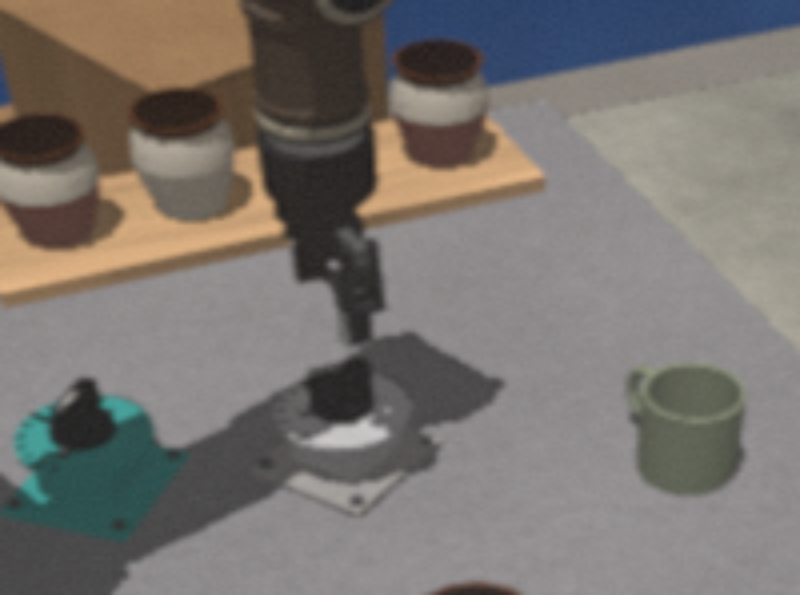

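The gripper hangs right above the grey regulator's dial (crop 340,385). I'll descend, then close.

Call:
{"fn": "send_rows", "kwargs": {
  "rows": [
    [[0,-0.0005,-0.001,0.03,0,0,0],[0,-0.0005,-0.001,0.055,0,0,0],[0,-0.0005,-0.001,0.069,0,0,0],[0,-0.0005,-0.001,0.069,0,0,0],[0.6,-0.0005,-0.001,0.069,0,0,0],[0.6,-0.0005,-0.001,0.069,0,0,0],[1,-0.0005,-0.001,0.069,0,0,0],[1,-0.0005,-0.001,0.069,0,0,0],[1,-0.0005,-0.001,0.069,0,0,0],[1,-0.0005,-0.001,0.069,0,0,0],[1,-0.0005,-0.001,0.069,0,0,0],[1,-0.0005,-0.001,0.069,0,0,0]]
  ]
}}

```text
clock: 2.55
ee_pos: [563.1, 263.1, 93.2]
tool_rot: [-0.029, 3.14, 0.001]
wrist_force: [-0.5, 0.2, 4.7]
opening: 12.7
```

```bash
python3 -c "
from h import *
print(sense()); go((561.5,263.3,91),91)"
```

```text
{'clock': 2.55, 'qpos': array([ 3.66928461e-01,  4.76757102e-01,  1.73972320e+00,  4.87768766e-04,
        9.23836609e-01, -1.22237774e+00]), 'qvel': array([ 0.00104126, -0.0015906 ,  0.00081537,  0.00031678, -0.0015768 ,
       -0.00163121]), 'joint_torque': array([ -0.91627786, -40.78261256, -21.45801544,  -0.36256959,
        -0.28998451,  -0.04636812]), 'ee_pos': array([563.05353756, 263.1290683 ,  93.22300829]), 'tool_rot': array([-2.86037596e-02,  3.14040345e+00,  1.27408028e-03]), 'wrist_force': array([-0.48382122,  0.22235164,  4.74766854]), 'torque': array([ 0.13958984,  0.24774846, -0.06793274]), 'opening': 12.676946228765402}
shift m [0.0016 0.0002 0.0022] turn deg [0.05 0.06 0.04] rot [ 0.02741522 -3.14147303 -0.        ]
```

Call:
{"fn": "send_rows", "kwargs": {
  "rows": [
    [[1,0.001,0,0,0,0,8],[1,0.001,0,0,0,0,16],[1,0.001,0,0,0,0,24],[1,0.001,0,0,0,0,32],[1,0.001,0,0,0,0,40],[1,0.001,0,0,0,0,48],[1,0.001,0,0,0,0,56],[1,0.001,0,0,0,0,64],[1,0.001,0,0,0,0,70],[1,0.001,0,0,0,0,70],[1,0.001,0,0,0,0,70]]
  ]
}}

```text
clock: 3.65
ee_pos: [561.2, 260.6, 93.2]
tool_rot: [1.777, 2.59, -0.007]
wrist_force: [-3.0, -5.7, 8.7]
opening: 12.4
```

Call:
{"fn": "send_rows", "kwargs": {
  "rows": [
    [[0,0,0,0,0,0,0],[0,0,0,0,0,0,0],[0,0,0,0,0,0,0],[0,0,0,0,0,0,0],[0,0,0,0,0,0,0],[0,0,0,0,0,0,0],[0,0,0,-0.03,0,0,0],[0,0,0,-0.07,0,0,0],[0,0,0,-0.12,0,0,0],[0,0,0,-0.15,0,0,0]]
  ]
}}

```text
clock: 4.65
ee_pos: [563.1, 263.4, 246.5]
tool_rot: [1.776, 2.588, 0.007]
wrist_force: [0.4, -0.5, 0.9]
opening: 85.2
```

```bash
python3 -c "
from h import *
print(sense()); go((450,0,240),90)"
```

```text
{'clock': 4.65, 'qpos': array([ 3.67462247e-01,  2.97480476e-01,  1.64499732e+00,  4.34466745e-05,
        1.19363994e+00, -1.90936063e-04]), 'qvel': array([-0.00233599, -0.27401522, -0.2432445 ,  0.00057967,  0.52734112,
        0.00053195]), 'joint_torque': array([ 1.04429147e-01, -3.90527809e+01, -2.54274487e+01, -2.76753281e-04,
       -2.10763217e-02, -6.51773973e-06]), 'ee_pos': array([563.10813848, 263.39133656, 246.52641982]), 'tool_rot': array([1.77623016, 2.58752881, 0.0071183 ]), 'wrist_force': array([ 0.36225905, -0.46948944,  0.90288639]), 'torque': array([-0.00124989, -0.03489839, -0.01980435]), 'opening': 85.17851329721171}
shift m [-0.2051 -0.2002  0.0054] turn deg [  0.28   0.19 -68.94] rot [9.61835347e-17 3.14159265e+00 0.00000000e+00]
```

Call:
{"fn": "send_rows", "kwargs": {
  "rows": [
    [[0,-0.205,-0.2,0,0,0,0],[0,-0.205,-0.2,0,0,0,0],[0,-0.205,-0.2,0,0,0,0],[0,-0.205,-0.2,0,0,0,0],[0,-0.205,-0.2,0,0,0,0],[0,-0.205,-0.2,0,0,0,0],[0,-0.205,-0.2,0,0,0,0],[0,-0.205,-0.2,0,0,0,0]]
  ]
}}

```text
clock: 5.45
ee_pos: [448.7, -0.8, 242.6]
tool_rot: [1.781, 2.587, 0.002]
wrist_force: [-0.5, 0.6, -0.0]
opening: 85.0
```

Run:
```python
from h import *
from m import cloud
p,d=grab('top','top2'); np.save('pics/top2.npy',d)
a=p[...,::-1]
f=lambda u,v,w,h,s:cv2.resize(a[v-h:v+h,u-w:u+w],None,fx=s,fy=s,interpolation=cv2.INTER_CUBIC)
cv2.imwrite('pics/crop3.png',np.hstack([f(183,220,32,42,7),f(392,218,36,42,7)]))
uv,P=cloud('top',d,150,215,180,260)
Q=P[P[:,2]>92];w,E=np.linalg.eigh(np.cov(Q[:,:2].T)); print('bar',Q.mean(0),np.sqrt(w),np.degrees(np.arctan2(E[1,1],E[0,1])))
```

```text
bar [560.32719349 262.72236482 102.11461117] [ 4.28190467 13.55279303] 111.25034744334306
```

View pics/crop3.png

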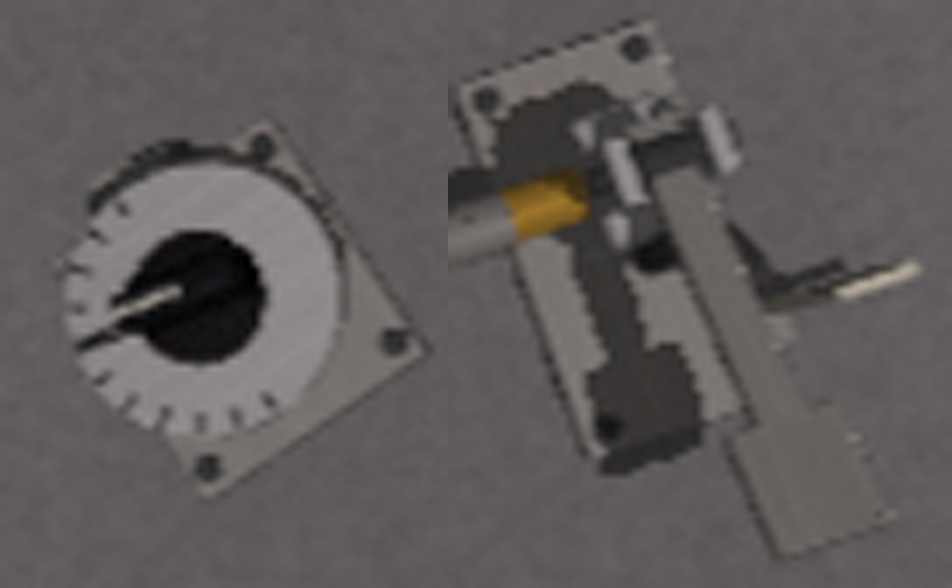

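Dial: the white line now points straight at the long 7th mark (crop 80,345). The bar is measured at 111.3° against a target of about 111°. The lever pad's corners are visible at crop (727,435), (832,405), (893,515) and (785,557).

Run:
```python
from h import *
from m import cloud
d=np.load('pics/top2.npy')
V=lambda x,y:(356+(x-448)/7-.5,176+y/7-.5)
for z in (146,): 
    K=[plane('top',*V(*c),z+dz)[:2] for c,dz in zip([(727,435),(832,405),(893,515),(785,557)],(-6,-6,6,6))]
    c=np.mean(K,0); print(np.round(K,1),c,[np.linalg.norm(K[i]-K[i-1]) for i in range(4)])
ax=(K[0]+K[1]-K[2]-K[3])/2; yaw=np.arctan2(ax[1],ax[0]); print('yaw pad',np.degrees(yaw))
h=plane('top',*V(672,155),124)[:2]; e=h-c; print('hinge',h,np.hypot(*e),np.degrees(np.arctan2(e[1],e[0])))
b=[plane('top',*V(*q),10)[:2] for q in((460,85),(650,20))]; print('base +x edge yaw',np.degrees(np.arctan2(*(b[0]-b[1])[::-1]))-90, np.linalg.norm(b[0]-b[1]))
u,v=np.mean([V(*q) for q in((727,435),(832,405),(893,515),(785,557))],0).round().astype(int); print('depth',dep('top',u,v,d[v,u]),u,v)
X=np.array([np.cos(yaw),np.sin(yaw)]); print('halfway pad',c-5*X)
go((*(c-5*X),180),np.degrees(yaw))
```

```text
[[ 509.7 -258.9]
 [ 519.2 -293.7]
 [ 483.  -308.8]
 [ 469.8 -273.3]] [ 495.44872254 -283.67665008] [np.float64(42.45916317162665), np.float64(36.12921086690862), np.float64(39.20588115890381), np.float64(37.8218227513305)]
yaw pad 21.141497213263527
hinge [ 604.65000746 -247.60535705] 115.00460342642309 18.27938678037166
base +x edge yaw 18.20966177060741 75.91614257418442
depth [ 494.81066938 -283.81921329  144.75085309] 407 244
halfway pad [ 490.78525975 -285.48001216]
shift m [-0.2813 -0.0635  0.0625] turn deg [ 0.08 -0.01 -0.13] rot [1.77621935 2.59126402 0.        ]
```

Call:
{"fn": "send_rows", "kwargs": {
  "rows": [
    [[1,-0.281,-0.0635,0.052,0,0,-2],[1,-0.281,-0.0635,0.052,0,0,-2],[1,-0.281,-0.0635,0.052,0,0,-2],[1,-0.281,-0.0635,0.052,0,0,-2],[1,-0.281,-0.0635,0.052,0,0,-2],[1,-0.281,-0.0635,0.052,0,0,-2],[1,-0.281,-0.0635,0.052,0,0,-2],[1,-0.281,-0.0635,0.052,0,0,-2],[1,-0.281,-0.0635,0.052,0,0,-2],[1,-0.281,-0.0635,0.052,0,0,-2],[1,-0.281,-0.0635,0.052,0,0,-2]]
  ]
}}

```text
clock: 6.6
ee_pos: [490.7, -284.2, 190.7]
tool_rot: [1.73, 2.622, 0.0]
wrist_force: [-0.1, -0.1, 0.0]
opening: -0.0
```

```bash
python3 -c "
from h import *
print(sense()['ee_pos']); go((492,-285,150),19)
p,d=grab('side','side3')
cv2.imwrite('pics/c4.png',cv2.cvtColor(cv2.resize(p[250:370,240:400],None,fx=5,fy=5),4))"
```

```text
[ 490.65855935 -284.15711421  190.66737198]
shift m [-0.0013  0.0009  0.0407] turn deg [0.02 0.02 4.18] rot [1.82433214 2.55761933 0.        ]
```

View pics/c4.png

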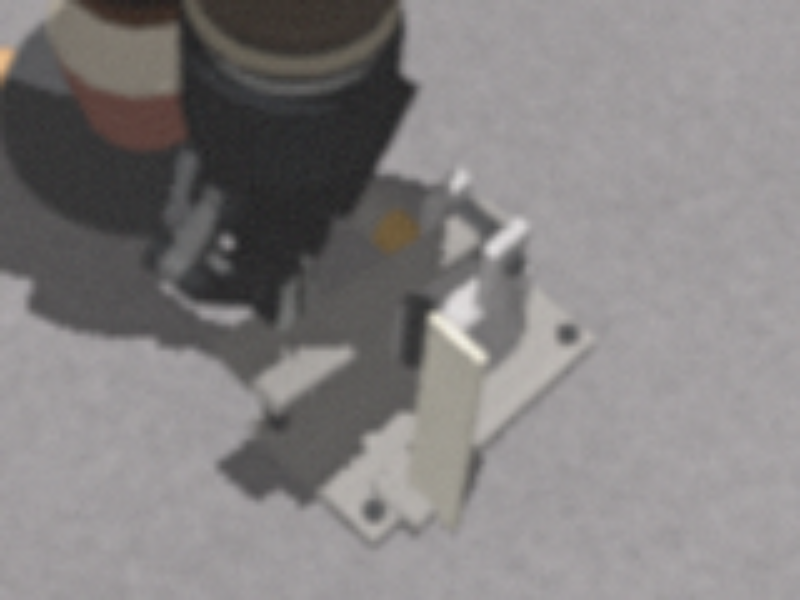

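The shut fingers hang above the pad, whose corner shows at crop (310,370). The scale strip at (450,420) is clear of the gripper. I'll press in stages.

Call:
{"fn": "send_rows", "kwargs": {
  "rows": [
    [[1,-0.001,0.001,0.015,0,0,0],[1,-0.001,0.001,0.025,0,0,0],[1,-0.001,0.001,0.032,0,0,0],[1,-0.001,0.001,0.038,0,0,0],[1,-0.001,0.001,0.042,0,0,0],[1,-0.001,0.001,0.042,0,0,0],[1,-0.001,0.001,0.042,0,0,0]]
  ]
}}

```text
clock: 7.35
ee_pos: [491.4, -286.1, 148.5]
tool_rot: [-1.733, -2.62, 0.0]
wrist_force: [-3.0, 0.9, 5.4]
opening: 0.3
```

Call:
{"fn": "send_rows", "kwargs": {
  "rows": [
    [[1,0,0,0.004,0,0,0],[1,0,0,0.008,0,0,0],[1,0,0,0.012,0,0,0],[1,0,0,0.015,0,0,0],[1,0,0,0.018,0,0,0],[1,0,0,0.018,0,0,0],[1,0,0,0.018,0,0,0],[1,0,0,0.018,0,0,0]]
  ]
}}

```text
clock: 8.15
ee_pos: [491.0, -286.8, 131.2]
tool_rot: [-1.732, -2.621, 0.003]
wrist_force: [-5.5, -0.9, 6.6]
opening: 0.1
```

```bash
python3 -c "
from h import *
s=sense();print(s['ee_pos'],s['wrist_force'])
p,d=grab('side','side5'); q,e=grab('top','top5'); np.save('pics/top5.npy',e)
a=cv2.resize(p[270:370,275:375],None,fx=4.5,fy=4.5); b=cv2.resize(q[170:270,350:425],None,fx=4.5,fy=4.5)
cv2.imwrite('pics/c5.png',cv2.cvtColor(np.hstack([a,b]),4))
for i in range(195,262,6):
  for j in range(375,425,6):
    P=dep('top',j,i,e[i,j])
    if 60<P[2]<128: print(j,i,P.round(0))
"
```

```text
[ 490.99861231 -286.83395133  131.19188672] [-5.49486333 -0.89527094  6.62813107]
375 195 [ 617. -228.   78.]
381 195 [ 612. -235.  114.]
387 195 [ 612. -249.  115.]
393 195 [ 611. -261.  122.]
375 201 [ 599. -222.  103.]
381 201 [ 597. -233.  118.]
387 201 [ 597. -248.  116.]
381 207 [ 586. -241.   78.]
387 207 [ 583. -247.  116.]
393 207 [ 583. -262.  113.]
387 213 [ 571. -256.   79.]
393 213 [ 569. -261.  116.]
393 219 [ 554. -260.  118.]
399 219 [ 554. -276.  112.]
393 225 [ 540. -260.  118.]
399 231 [ 526. -275.  112.]
399 237 [ 511. -273.  116.]
399 243 [ 497. -273.  115.]
399 249 [ 483. -273.  114.]
399 255 [ 469. -272.  117.]
405 255 [ 469. -286.  117.]
```

View pics/c5.png

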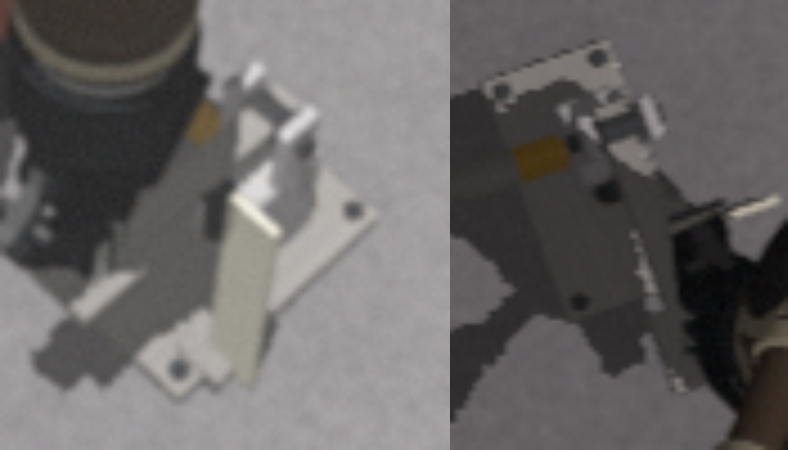

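The lever's upper face is at z≈115–117 from hinge to pad, so it is level. The finger tips are at 117 mm, against 116 mm for half way. I'll hold for a second, recheck, and hand in.

Call:
{"fn": "send_rows", "kwargs": {
  "rows": [
    [[1,0,0,0.0005,0,0,0],[1,0,0,0.0005,0,0,0],[1,0,0,0.0005,0,0,0],[1,0,0,0.0005,0,0,0],[1,0,0,0.0005,0,0,0],[1,0,0,0.0005,0,0,0],[1,0,0,0.0005,0,0,0],[1,0,0,0.0005,0,0,0],[1,0,0,0.0005,0,0,0],[1,0,0,0.0005,0,0,0]]
  ]
}}

```text
clock: 9.25
ee_pos: [491.0, -286.8, 130.8]
tool_rot: [-1.732, -2.621, 0.003]
wrist_force: [-5.3, -2.2, 7.1]
opening: -0.3
```

Run:
```python
from h import *
from m import cloud
s=sense();print(s['clock'],s['ee_pos'],s['wrist_force'])
p,d=grab('top','top6')
uv,P=cloud('top',d,150,215,180,260)
Q=P[P[:,2]>92];w,E=np.linalg.eigh(np.cov(Q[:,:2].T)); print('bar deg',np.degrees(np.arctan2(E[1,1],E[0,1])))
print('lever z',[dep('top',u,v,d[v,u])[2].round(0) for u,v in((387,207),(393,213),(399,243),(399,249),(399,255))])
a=cv2.imread('pics/top0.png')[...,::-1]
for n,(u,v) in dict(pot=(315,232),bowl=(458,236),mug=(222,130),brush=(289,310)).items():
    print(n,np.abs(a[v-8:v+8,u-8:u+8].astype(int)-p[v-8:v+8,u-8:u+8]).mean())
ticket.finish_job()
```

```text
9.25 [ 490.98189368 -286.84728219  130.75428504] [-5.26469305 -2.20489158  7.12455292]
bar deg 111.47006321758023
lever z [np.float64(116.0), np.float64(116.0), np.float64(117.0), np.float64(115.0), np.float64(114.0)]
pot 4.3984375
bowl 30.779947916666668
mug 9.25
brush 30.325520833333332
the job is handed in; nothing more can be done
```

The job is handed in at about 9.3 s of 51 s. The grey regulator's dial is at the long mark, and the shut fingers are still holding the valve lever half way down.

- **Dial:** I gripped it, turned it about 70° clockwise and let go before going to the lever. The last check put its bar at 111.5°, with the long mark at about 111–112° and a tolerance of ±6.9°.
- **Lever:** It was pressed in stages and never went below half way. Its upper face measured 114–117 mm along its length, so it lies level. The fingertips were steady at about 117 mm, where half way is 116 mm, with about 7 N of vertical force. I did not read the lever's pointer on the strip directly.
- **Loose objects:** Comparing the last picture with the first, the pot (4) and mug (9) patches were nearly unchanged. The bowl and brush patches differed more (about 30). I put that down to the arm or its shadow over them, since the arm's path went nowhere near either at table height, but I did not view that last picture to confirm it.

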